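Dial the code on the workshop lock box

ROBOT

A 7-joint arm with a two-finger parallel gripper is mounted at the origin on the work surface; the furniture and walls round the work are solid. World frame = base frame: x ahead of the robot, y to its left, z up, the work surface at z = 0. Lengths are in mm, angles in rad, forces in N, time in s.
With the tool pointing down it reaches from about 400 to 875 mm from the base axis. Payload 4.4 kg.
Tool frame: the origin (TCP) lies on the centre line of the jaws, within the pads' length; the fingertips stand 25 mm ahead of it and the grasp point (between the pads) lies 6 mm ahead of it; x points along the fingers, y is the direction in which the jaws open and shut, and the axes are right-handed (so a half turn about x gives the same grasp; the last joint's range is limited). The gripper opens to 85 mm and grips with 20 to 120 N. Pads are 22 mm wide; open, the fingers measure 114 mm over their backs; the gripper's body (76 mm by 85 mm) begins 54 mm behind the grasp point. The pads swing forward as they close: fully open they stand 13 mm farther back than shut.
Start: joints at [-0.066, 0.628, 0.038, 1.517, -0.027, 0.996, -0.02], TCP at [650.013, 0.026, 256.313] pointing down, gripper open.
Joint ranges: [-3.06, 3.06], [-0.37, 2.12], [-1.25, 1.32], [0.18, 2.47], [-1.1, 4.24], [0.23, 1.98], [-2.94, 2.94]. Speed limits (rad/s): [2.57, 2.57, 3.14, 3.14, 3.14, 3.14, 3.14].

INTERFACE

Orientations are given as [roll, pitch, yaw] about the fixed x, y, z axes, in that order (R = Rz(yaw) Ry(pitch) Rx(roll)).
In Python, from cell import * gives the robot as it stands. The module is installed in compiled form; this text tells all that it offers.
- The arm moves only by the tool jog_arm, never from a script. Its argument "series" is a list of rows, each a list of 3 entries, a list of its own where there are three numbers: the turn, a rotation vector about the tool's x, y, z in degrees, then the shift along the tool's x, y, z in mm, then the gripper's target within -1 to 1 (shut at 1, half-way at 0, fully open at -1). In form: [[[rx, ry, rz], [dx, dy, dz], hand], ...]. A call has 1 to 8 rows; each row shifts and turns the commanded pose from where the row before left it, along the tool's axes as they then stand; what a row does not reach is not made up. A row lasts 1/8 s, in which the tool goes at most 62.5 mm and 10.7 degrees, less where a joint would pass 70% of its speed; a pose out of reach is approached as far as the arm can. A call is refused whole if a number of a shift passes 62.5 or a number of a turn 10.7, either way. A call with a gripper value outside its range is refused whole. The fingers move at their own pace and stop on an object; the grip force is fixed at half the most. Time passes only in rows, so rows that do not move let the fingers close. It gives the time, the measured TCP pose, the force and the opening at its end, in the units of the state.
- read_state(): the state, without advancing time (a new reading comes with each control period).
- get_image(name): name is "scene" or "side" or "wrist"; returns a dict with "img" (400x640x3 uint8, red, green, blue), "range_z" (400x640 float32, mm along the optical axis (not along the pixel's ray), 0 where there is no reading), "fovy" (degrees; the focal length in pixels is half the picture's height over the tangent of half this angle, whatever the lens; pixels are square), "cx", "cy" (the principal point, pixels), "cam_to_world" (4x4, takes a point from camera to world coordinates). Camera axes: x right, y up, looking along -z (the intrinsics and any distortion apply to the point x, -y, -z); pixel columns grow to the right and rows downward; lengths in mm; the calibration is good to about 2 mm. A picture is of the moment at which its call begins.
- finish_job(): hands the job in, once; it reports no verdict.
The state is a dict: "clock": time; "qpos": joint angles; "qd": joint speeds; "tau": joint torques, N m; "eef_pos": TCP position; "tool_rot": TCP orientation; "force": force on the tool from outside, world axes, zero at the start; "torque": the same for the moment, N m; "width": finger opening in mm.
Only numpy, scipy, OpenCV 4.12 (cv2) and the standard library are available. Lean on these libraries where they do the work, as an engineer would, in place of code of your own. Each camera call takes 0.05 s, during which the arm holds its last target. There are 200 camera calls.

TASK

Set the code four-one-two on the steel lock box: first turn the left dial until its pointer stands at the four-pip mark, then turn the right dial until its pointer stands at the two-pip mark. The middle dial already stands at one pip; leave it there.

Things in the scene. Friction and masses are not known exactly. Their poses are not given: they have to be found in the camera images.
- lock_box: Flat grey steel lock box, 340 mm wide, 120 deep, fixed; origin under its centre, front to -x, left to +y. On its aluminium top plate (60 mm up) three equal dials stand in a row 15 mm behind the centre line, 115 mm apart. In front of each are five marks of small black dots on an arc 43 mm from its axis: one to five pips from left to right.
- left_grip (a point): Left dial (+y end): dark steel knob: upright bar 14 mm thick, 46 mm long, its top 40 mm above the plate, on a round skirt 48 mm wide, 6 mm high. One bar end is a narrower nose (8.5 mm thick, 14 mm long) with a white line: the pointer. Point on the turning axis, 30 mm above the plate; x axis along the bar, away from the pointer, z up.
- left_dial (a joint): Angle of the left dial, rad: 0 with the pointer straight to the front of the box, growing anticlockwise seen from above, stops at +-1.7. One pip is at -1.4, two at -0.7, three at 0, four at 0.7, five at 1.4. Stiff (0.05 N m friction), stays where it is left.
- middle_grip (a point): Middle dial, 115 mm from each of the others in the same row, same shape as the left dial: the same point on it.
- middle_dial (a joint): Angle of the middle dial, rad, counted and marked as for the left dial; it starts at one pip (-1.4).
- right_grip (a point): Right dial (towards -y), same shape as the left dial: the same point on it.
- right_dial (a joint): Angle of the right dial, rad, counted and marked as for the left dial.

How it is judged (in metres and radians):
On the way, in this order (a step that is already met when the one before it is completed fails the run):
1. the left dial's pointer stands at the four-pip mark, within 10 degrees (value of joint left_dial between 0.525 and 0.875 rad), for 0.2 s.
2. then the right dial's pointer stands at the two-pip mark, within 10 degrees (value of joint right_dial between -0.875 and -0.525 rad), for 0.2 s.
At the end, for the whole second after the job is handed in: The left pointer is at four pips, the middle one at one pip and the right one at two pips, each within 10 degrees of its mark, and the dials are at rest (all of step 1 and all of step 2 and value of joint middle_dial between -1.575 and -1.225 rad and velocity of joint left_dial between -0.05 and 0.05 rad/s and velocity of joint right_dial between -0.05 and 0.05 rad/s); the robot touches nothing.
It fails at once if the middle dial is turned more than 10 degrees off its one-pip mark (not (value of joint middle_dial between -1.575 and -1.225 rad)).
It also fails if it takes over 43 s, if anything falls off the work surface, if the arm or the gripper's body presses on something with over 40 N, if the wrist force passes 120 N, or if a joint passes its speed limit or range.

## Working session

There is one attempt and no reset: what is moved stays moved. The work goes in short steps, Python scripts to look and compute and a tool call to move; the robot and the scene stay as the last step left them, time stands still between calls to the robot, and variables do not carry over. Pictures are saved under pics/ and viewed, about 8 in all and at most 12, crops included, and the job is handed in when it is done.

Besides the shell and the picture viewer there is one more tool, called after ">>>" in YAML: its name, and indented under it one key for each argument. jog_arm: Moves the arm, as the interface text tells. Its arguments: {"type":"object","properties":{"series":{"type":"array"}},"required":["series"]}

```bash
mkdir -p pics; cat > h.py <<'E'
from cell import *
import numpy as np, cv2
def shot(n,f):
    d=get_image(n); cv2.imwrite(f'pics/{f}.png',d['img'][:,:,::-1]); np.savez(f'pics/{f}.npz',**d); return d
def cloud(d):
    f=200/np.tan(np.radians(d['fovy'])/2); z=d['range_z']; v,u=np.mgrid[0:400,0:640]
    P=np.stack([(u-d['cx'])/f*z,-(v-d['cy'])/f*z,-z,np.ones_like(z)],-1)@np.array(d['cam_to_world']).T
    P=P[...,:3]; P[z<=0]=np.nan; return P
E
python3 - <<'E'
from h import *
s=read_state(); print({k:np.round(v,3).tolist() for k,v in s.items()})
for n in ['scene','wrist']:
    d=shot(n,n+'0'); print({k:v for k,v in d.items() if k not in('img','range_z')})
a=cv2.imread('pics/scene0.png');b=cv2.imread('pics/wrist0.png')
cv2.imwrite('pics/a.png',cv2.resize(np.vstack([a,b]),None,fx=.75,fy=.75))
E
```

```text
{'clock': 0.0, 'qpos': [-0.066, 0.629, 0.038, 1.518, -0.027, 0.996, -0.02], 'qd': [0.001, 0.003, -0.001, 0.001, -0.001, 0.001, -0.001], 'tau': [-0.001, -56.341, 1.226, -19.345, 0.011, 0.011, -0.0], 'eef_pos': [649.411, 0.045, 255.394], 'tool_rot': [-1.559, 1.569, -3.13], 'force': [-0.098, 0.274, -0.042], 'torque': [0.045, 0.038, -0.002], 'width': 85.484}
{'fovy': 56.55869416342141, 'cx': 323.39046426144654, 'cy': 204.38362828034386, 'cam_to_world': array([[ 8.66983234e-01,  2.85295435e-01, -4.08590978e-01,
         1.16306398e+02],
       [-4.98011169e-01,  4.66359936e-01, -7.31090477e-01,
        -5.80801804e+02],
       [-1.80263134e-02,  8.37326057e-01,  5.46406558e-01,
         5.37938553e+02],
       [ 0.00000000e+00,  0.00000000e+00,  0.00000000e+00,
         1.00000000e+00]])}
{'fovy': 63.51360987407841, 'cx': 312.5475817854777, 'cy': 196.13956004145226, 'cam_to_world': array([[ 9.99997352e-01, -1.73703847e-03,  1.50948033e-03,
         6.49881233e+02],
       [ 1.28946476e-03,  9.66235740e-01,  2.57656422e-01,
         6.61645053e+01],
       [-1.90607296e-03, -2.57653793e-01,  9.66235421e-01,
         3.73160400e+02],
       [ 0.00000000e+00,  0.00000000e+00,  0.00000000e+00,
         1.00000000e+00]])}
```

View pics/a.png

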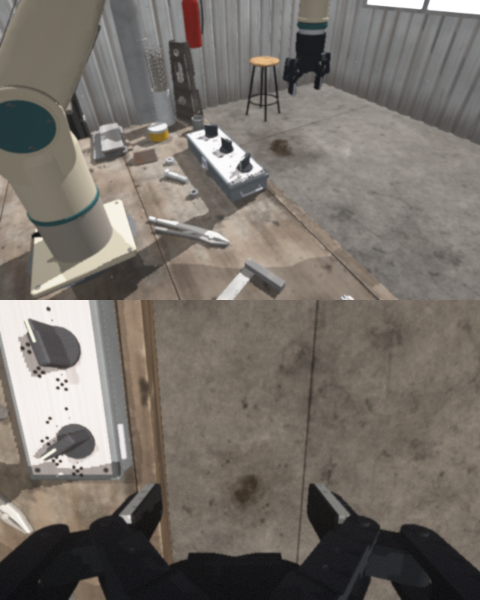

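The box is ahead and to the robot's left: in the scene shot it runs from about (190,130) to (265,190), and in the wrist shot two dials show at about (50,345) and (70,440) of the composite. Next I take the dial positions from depth.

```bash
cat > seg.py <<'E'
from h import *
def dials(f,off=0,zs=(78,112)):
    P=cloud(np.load(f'pics/{f}.npz'))
    m=((P[...,2]>zs[0])&(P[...,2]<zs[1])&(P[...,0]>350)&(P[...,0]<700)&(P[...,1]>-100)&(P[...,1]<500)).astype(np.uint8)
    n,l,st,c=cv2.connectedComponentsWithStats(m)
    for i in range(1,n):
        if st[i,4]<40: continue
        Q=P[l==i]; r=cv2.minAreaRect(Q[:,:2].astype(np.float32))
        print(f,'px',c[i].round(),st[i,4],'mean',Q.mean(0).round(1),'z95',np.percentile(Q[:,2],95).round(1),'rect',np.round(r[0],1),np.round(r[1],1),round(r[2],1))
    b=P[(P[...,2]>50)&(P[...,2]<70)&(P[...,0]>350)&(P[...,0]<650)&(P[...,1]>-50)&(P[...,1]<500)]
    if len(b): print('plate z med',np.median(b[:,2]),'rect',cv2.minAreaRect(b[:,:2].astype(np.float32)))
if __name__=='__main__':
    import sys
    for f in sys.argv[1:]: dials(f)
E
python3 seg.py scene0 wrist0
python3 - <<'E'
import cv2,numpy as np
a=cv2.imread('pics/scene0.png')[160:270,240:370]
b=cv2.imread('pics/wrist0.png')[0:240,0:180]
cv2.imwrite('pics/b.png',np.hstack([cv2.resize(a,(520,440)),cv2.resize(b,(270,440))]))
E
```

```text
scene0 px [253. 135.] 297 mean [457.6 465.3  95.6] z95 109.8 rect [456.2 465.9] [36.9 88.6] 70.4
scene0 px [223. 139.] 133 mean [369.1 486.1  95.3] z95 110.6 rect [372.1 486.8] [44.9 12.6] 18.5
scene0 px [281. 170.] 163 mean [438.5 215.2  90.7] z95 99.8 rect [438.8 218.8] [15.9 47.5] 45.8
scene0 px [302. 189.] 160 mean [438.5  98.   92. ] z95 100.1 rect [439.4 104. ] [14.6 47.5] 13.1
scene0 px [326. 212.] 178 mean [439.1 -15.2  92.6] z95 100.6 rect [440.3 -11.9] [48.7 14.2] 33.1
plate z med 59.572411505790825 rect ((430.3785705566406, 224.8325653076172), (155.01622009277344, 549.7140502929688), 0.4282582104206085)
wrist0 px [57. 59.] 2022 mean [444.2 105.4  94.2] z95 101.2 rect [441.  106.6] [15.7 47.8] 11.8
wrist0 px [ 84. 194.] 1040 mean [447.2  -6.3  96.2] z95 101.0 rect [441.3  -8.9] [47.9 14.3] 32.2
plate z med 60.20369413649843 rect ((425.5947265625, 55.331600189208984), (128.31687927246094, 210.63336181640625), 0.0329386442899704)
```

View pics/b.png

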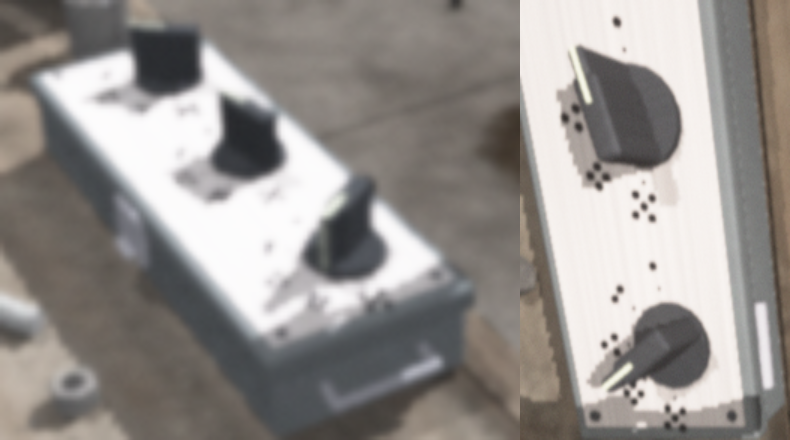

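The three bars line up at about (439,219), (440,105) and (441,-10), z 100, 115 mm apart, and the box is square to the world. Left dial is at about -0.77, middle -1.38, right +0.57.

```bash
cat >> h.py <<'E'
from scipy.spatial.transform import Rotation as Ro
def go(x,y,z,jaw):
    "remaining shift in tool axes (now), and turn about tool x to bring jaw axis to 'jaw' deg (mod 180)"
    s=read_state(); R=Ro.from_euler('xyz',s['tool_rot']).as_matrix()
    a=np.degrees(np.arctan2(R[1,1],R[0,1])); w=(jaw-a+90)%180-90
    tilt=np.degrees(np.cross(R[:,0],[0,0,-1]))@R
    print('t',round(s['clock'],2),'pos',s['eef_pos'].round(1) if hasattr(s['eef_pos'],'round') else s['eef_pos'],'jaw',a.round(1),'q7',round(s['qpos'][6],2),'w',np.round(s['width'],1),'F',np.round(s['force'],1))
    print('R',R.round(3).tolist())
    print('shift tool',(R.T@(np.array([x,y,z])-s['eef_pos'])).round(1),'turn rx',round(-w,1),'tilt fix',tilt.round(2))
E
python3 -c "
from h import *
go(440,219,200,45.8)"
```

```text
t 0.1 pos [6.495e+02 1.000e-01 2.555e+02] jaw 0.0 q7 -0.02 w 85.3 F [-1.   0.8  0. ]
R [[-0.002, 1.0, 0.0], [0.0, 0.0, -1.0], [-1.0, -0.002, -0.0]]
shift tool [  55.8 -209.4 -218.9] turn rx -45.8 tilt fix [ 0.  -0.   0.1]
```

>>> jog_arm:
  series:
    - [[0,0,0],[0,-35,-36],-1]
    - [[0,0,0],[0,-35,-36],-1]
    - [[0,0,0],[0,-35,-37],-1]
    - [[0,0,0],[0,-35,-37],-1]
    - [[0,0,0],[0,-35,-37],-1]
    - [[0,0,0],[0,-34,-36],-1]
    - [[-10,0,0],[0,0,0],-1]
    - [[-10,0,0],[0,0,0],-1]

```text
clock: 1.1
eef_pos: [440.2, 219.8, 256.2]
tool_rot: [-1.283, 1.57, -2.497]
force: [-0.4, 0.0, 0.8]
width: 85.2
```

>>> jog_arm:
  series:
    - [[-10,0,0],[0,0,0],-1]
    - [[-10,0,0],[0,0,0],-1]
    - [[-5,0,0],[0,0,0],-1]
    - [[0,0,0],[0,0,0],-1]
    - [[0,0,0],[0,0,0],-1]

```text
clock: 1.72
eef_pos: [441.0, 218.9, 256.2]
tool_rot: [-1.693, 1.57, -2.48]
force: [-0.3, -0.7, -0.8]
width: 85.6
```

```bash
python3 - <<'E'
from h import *
import seg
shot('wrist','w1'); seg.dials('w1'); go(440,219,97,45.8)
E
```

```text
w1 px [568.  11.] 1475 mean [483.1 458.3  94.7] z95 110.3 rect [482.3 458.3] [47.8  7.3] 22.5
w1 px [313. 185.] 776 mean [440.1 221.8  99.1] z95 101.3 rect [440.  221.7] [13.9 47.6] 50.9
w1 px [230. 265.] 679 mean [439.9 111.5  97.2] z95 101.0 rect [440.6 107.5] [14.  47.3] 12.1
plate z med 59.943562812896914 rect ((428.3649597167969, 209.79075622558594), (523.5228881835938, 136.33096313476562), 87.76237487792969)
t 1.77 pos [440.9 218.9 256.2] jaw 44.9 q7 0.16 w 85.5 F [-0.6 -0.3  0.3]
R [[-0.0, 0.708, 0.706], [-0.0, 0.706, -0.708], [-1.0, -0.0, -0.0]]
shift tool [159.2  -0.6  -0.7] turn rx -0.9 tilt fix [ 0.   -0.    0.02]
```

View pics/w1.png

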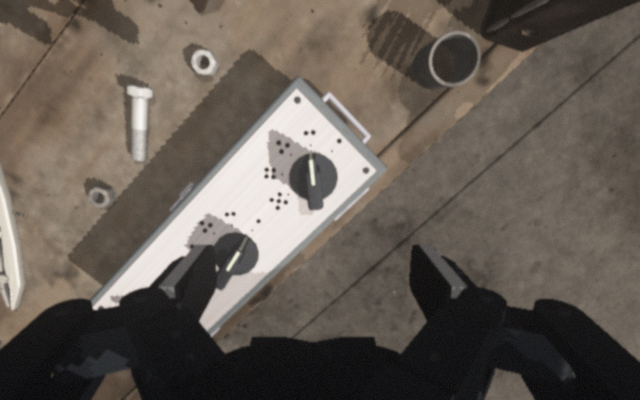

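The left dial shows at (313,180) with its pointer between one and two pips, nearer two; its axis measures (440,221.7), about 2 mm from the scene estimate. The bar wants the jaws at 51 degrees, so I turn 6 degrees more, descend and grip.

>>> jog_arm:
  series:
    - [[-6,0,0],[0,0,0],-1]
    - [[0,0,0],[40,0.5,-1.8],-1]
    - [[0,0,0],[40,0,0],-1]
    - [[0,0,0],[40,0,0],-1]
    - [[0,0,0],[20,0,0],-1]
    - [[0,0,0],[19,0,0],-1]
    - [[0,0,0],[0,0,0],-1]
    - [[0,0,0],[0,0,0],-1]

```text
clock: 2.78
eef_pos: [440.3, 220.8, 97.8]
tool_rot: [1.102, 1.57, 0.421]
force: [-0.1, 0.3, 0.2]
width: 85.3
```

>>> jog_arm:
  series:
    - [[0,0,0],[0,0,0],1]
    - [[0,0,0],[0,0,0],1]
    - [[0,0,0],[0,0,0],1]
    - [[0,0,0],[0,0,0],1]
    - [[0,0,0],[0,0,0],1]
    - [[0,0,0],[0,0,0],1]
    - [[0,0,0],[0,0,0],1]
    - [[0,0,0],[0,0,0],1]

```text
clock: 3.78
eef_pos: [440.0, 220.6, 97.6]
tool_rot: [0.958, 1.57, 0.278]
force: [-1.2, -0.1, 5.7]
width: 12.8
```

```bash
python3 - <<'E'
from h import *
shot('side','s1');shot('wrist','w2'); go(440,220.5,97,51)
a=cv2.imread('pics/s1.png');b=cv2.imread('pics/w2.png')
cv2.imwrite('pics/c.png',cv2.resize(np.vstack([a,b]),None,fx=.75,fy=.75))
E
```

```text
t 3.88 pos [440.  220.6  97.6] jaw 51.0 q7 0.16 w 13.3 F [-0.7  0.2  5.7]
R [[0.0, 0.629, 0.777], [0.0, 0.777, -0.629], [-1.0, 0.0, 0.0]]
shift tool [ 0.6 -0.1  0. ] turn rx -0.0 tilt fix [-0.    0.01 -0.02]
```

View pics/c.png

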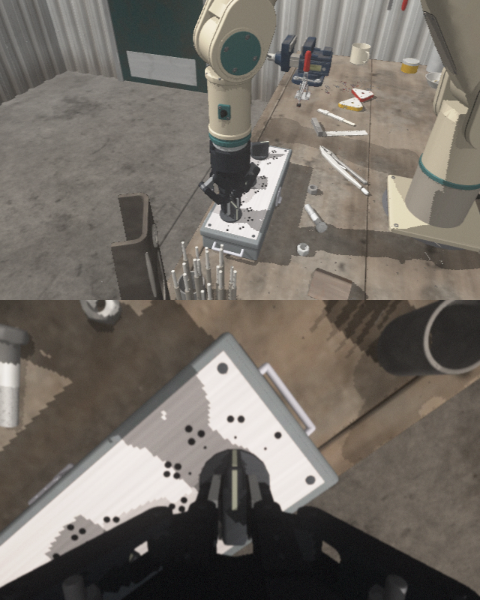

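Width 13.3 mm, so the bar is held. The white line sits centred between the pads, between the one-pip (278,435) and two-pip (236,419) marks and nearer two, as expected for about -51°. Now turning +91°, which is minus about tool x.

>>> jog_arm:
  series:
    - [[-8,0,0],[0,0,0],1]
    - [[-8,0,0],[0,0,0],1]
    - [[-8,0,0],[0,0,0],1]
    - [[-8,0,0],[0,0,0],1]
    - [[-8,0,0],[0,0,0],1]
    - [[-8,0,0],[0,0,0],1]
    - [[-8,0,0],[0,0,0],1]
    - [[0,0,0],[0,0,0],1]

```text
clock: 4.88
eef_pos: [440.0, 220.3, 97.6]
tool_rot: [-1.572, 1.571, -1.274]
force: [-1.5, -0.4, 6.4]
width: 13.1
```

>>> jog_arm:
  series:
    - [[-8,0,0],[0,0,0],1]
    - [[-8,0,0],[0,0,0],1]
    - [[-8,0,0],[0,0,0],1]
    - [[-8,0,0],[0,0,0],1]
    - [[-3,0,0],[0,0,0],1]
    - [[0,0,0],[0,0,0],1]
    - [[0,0,0],[0,0,0],1]
    - [[0,0,0],[0,0,0],1]

```text
clock: 5.88
eef_pos: [440.0, 220.1, 97.6]
tool_rot: [-2.045, 1.57, -1.137]
force: [-1.0, -1.7, 6.7]
width: 13.0
```

```bash
python3 - <<'E'
from h import *
shot('wrist','w3'); go(440,220.5,97,141)
E
```

```text
t 5.92 pos [440.  220.2  97.6] jaw 142.0 q7 1.23 w 12.8 F [-0.9 -1.5  6.3]
R [[0.0, -0.788, 0.616], [-0.001, 0.616, 0.788], [-1.0, -0.001, -0.0]]
shift tool [0.6 0.2 0.3] turn rx 1.0 tilt fix [-0.   -0.02  0.04]
```

View pics/w3.png

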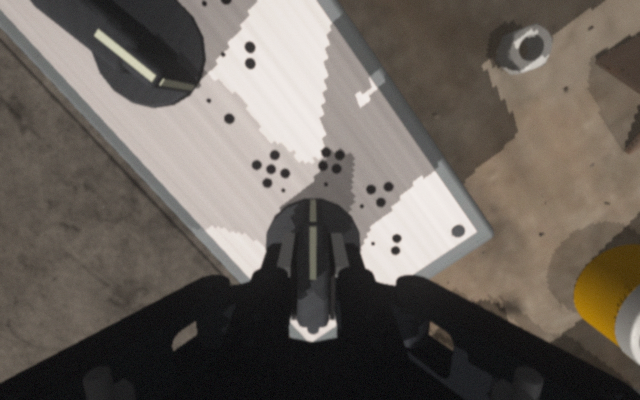

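The pointer stands near the four-pip mark (333,160), its small tick at (326,184). I check the angle numerically from the mark positions on the plate.

```bash
python3 - <<'E'
from h import *
from scipy.optimize import least_squares
P=cloud(np.load('pics/w3.npz'))
px=[(373,244),(362,206),(326,184),(283,190)]; th=[-.7,0,.7,1.4]
Q=np.array([P[v,u] for u,v in px]); print(Q.round(1))
f=lambda p:np.concatenate([Q[:,0]-(p[0]-p[2]*np.cos(np.array(th)+p[3])),Q[:,1]-(p[1]-p[2]*np.sin(np.array(th)+p[3]))])
r=least_squares(f,[440,220,35,0]); print(r.x,np.degrees(r.x[3]),r.fun.round(1))
# pointer white line pixels, at z~100
for u,v in [(313,202),(313,225),(313,270)]: print(P[v,u].round(1))
a=P[202,313]-P[270,313]; print('pointer',np.arctan2(-a[1],-a[0]))
E
```

```text
[[416.7 241.8  60.2]
 [409.2 221.6  60.5]
 [416.3 201.1  62.1]
 [435.2 190.9  60. ]]
[ 4.40515514e+02  2.21580956e+02  3.13558399e+01 -2.96254522e-04] -0.016974133784889673 [ 0.1 -0.  -0.2  0.1  0.1 -0.  -0.2  0.2]
[425.3 202.3  71.3]
[426.2 203.4  98.4]
[436.9 217.1 101.7]
pointer 0.9064132158517829
```

The box is square to the world (fit 0.0°, axis (440.5,221.6)). The pointer is at 0.907 rad, not 0.70: I took the jaw angle for the bar angle, though they differ by 90°. The dial had started at -0.68. Turning back 12°, then releasing and rising.

>>> jog_arm:
  series:
    - [[6,0,0],[0,0,0],1]
    - [[6,0,0],[0,0,0],1]
    - [[0,0,0],[0,0,0],1]
    - [[0,0,0],[0,0,0],1]
    - [[0,0,0],[0,0,0],1]
    - [[0,0,0],[0,0,0],1]

```text
clock: 6.68
eef_pos: [440.0, 220.2, 97.6]
tool_rot: [-1.891, 1.57, -1.192]
force: [-0.5, -2.5, 7.1]
width: 13.0
```

>>> jog_arm:
  series:
    - [[0,0,0],[0,0,0],-1]
    - [[0,0,0],[0,0,0],-1]
    - [[0,0,0],[0,0,0],-1]
    - [[0,0,0],[0,0,0],-1]
    - [[0,0,0],[0,0,0],-1]
    - [[0,0,0],[0,0,0],-1]
    - [[0,0,0],[0,0,0],-1]
    - [[0,0,0],[-50,0,0],-1]

```text
clock: 7.68
eef_pos: [438.2, 219.3, 145.5]
tool_rot: [2.934, 1.564, -2.651]
force: [0.7, 0.9, -0.6]
width: 85.5
```

>>> jog_arm:
  series:
    - [[0,0,0],[-55,0,0],-1]
    - [[0,0,0],[-55,0,0],-1]
    - [[0,0,0],[0,0,0],-1]
    - [[0,0,0],[0,0,0],-1]

```text
clock: 8.18
eef_pos: [439.7, 219.9, 257.1]
tool_rot: [-2.374, 1.57, -1.677]
force: [-0.6, -1.2, -1.5]
width: 85.5
```

```bash
python3 - <<'E'
from h import *
import seg
shot('wrist','w4'); seg.dials('w4'); go(441,-9,230,123)
E
```

```text
w4 px [91. 17.] 1190 mean [448.2   0.8  93.6] z95 100.7 rect [448.   -3.1] [29.1 14.9] 31.7
w4 px [206.  99.] 1077 mean [439.6 107.1  97.8] z95 101.2 rect [440.6 107.7] [14.2 47.2] 11.9
w4 px [313. 187.] 787 mean [440.  221.1  99.1] z95 101.4 rect [439.9 221.1] [47.4 13.7] 40.1
w4 px [571. 294.] 715 mean [360.7 484.9  94.6] z95 110.3 rect [363.7 485.3] [27.2  5.3] 2.6
plate z med 60.12913006731145 rect ((420.95184326171875, 224.60133361816406), (136.09498596191406, 550.390869140625), 0.6255907416343689)
t 8.22 pos [439.4 219.8 256.5] jaw 130.0 q7 1.31 w 85.4 F [-0.3 -0.4 -0.2]
R [[-0.001, -0.643, 0.766], [-0.001, 0.766, 0.643], [-1.0, -0.0, -0.002]]
shift tool [  26.7 -176.3 -145.7] turn rx 7.0 tilt fix [ 0.   -0.11  0.  ]
```

Left dial bar now measures 40.1° (0.70 rad) and the middle is unchanged at 78° (11.9° off the row). Going to the right dial at (440.5,-9), jaws to 122°.

>>> jog_arm:
  series:
    - [[0,0,0],[0,-35,-29],-1]
    - [[0,0,0],[0,-35,-29],-1]
    - [[0,0,0],[0,-35,-29],-1]
    - [[0,0,0],[0,-35,-29],-1]
    - [[0,0,0],[0,-36,-30],-1]
    - [[8,0,0],[26,0,0],-1]
    - [[0,0,0],[0,0,0],-1]
    - [[0,0,0],[0,0,0],-1]

```text
clock: 9.22
eef_pos: [441.1, -7.0, 231.2]
tool_rot: [1.845, 1.57, 2.408]
force: [-0.4, 0.3, -0.1]
width: 85.4
```

```bash
python3 - <<'E'
from h import *
import seg
shot('wrist','w5'); seg.dials('w5'); go(440.5,-9,97.6,122)
E
```

```text
w5 px [310. 191.] 923 mean [439.8  -9.   99.1] z95 101.3 rect [439.7  -9.2] [46.7 13.6] 31.9
w5 px [403. 250.] 379 mean [442.8  87.2  93.1] z95 101.0 rect [443.2  93.2] [14.2 20. ] 11.5
w5 px [519. 300.] 373 mean [426.8 206.9  90.4] z95 101.0 rect [428.8 210.1] [18.4  9.5] 29.2
plate z med 60.41029214041549 rect ((423.015625, 114.29180908203125), (132.26101684570312, 333.26898193359375), 2.193335771560669)
t 9.28 pos [441.4  -6.9 231.5] jaw 122.2 q7 1.63 w 85.1 F [-0.6 -0.1  0.3]
R [[0.0, -0.533, 0.846], [0.001, 0.846, 0.533], [-1.0, 0.0, 0.0]]
shift tool [133.9  -1.4  -1.9] turn rx 0.2 tilt fix [ 0.    0.02 -0.03]
```

>>> jog_arm:
  series:
    - [[0,0,0],[0,-1.4,-1.9],-1]
    - [[0,0,0],[40,0,0],-1]
    - [[0,0,0],[40,0,0],-1]
    - [[0,0,0],[34,0,0],-1]
    - [[0,0,0],[20,0,0],-1]
    - [[0,0,0],[0,0,0],-1]
    - [[0,0,0],[0,0,0],1]
    - [[0,0,0],[0,0,0],1]

```text
clock: 10.28
eef_pos: [441.1, -10.3, 98.3]
tool_rot: [-0.497, 1.569, 0.062]
force: [-0.3, -0.5, 0.2]
width: 51.3
```

>>> jog_arm:
  series:
    - [[0,0,0],[0,0,0],1]
    - [[0,0,0],[0,0,0],1]
    - [[0,0,0],[0,0,0],1]
    - [[0,0,0],[0,0,0],1]
    - [[0,0,0],[0,0,0],1]
    - [[0,0,0],[0,0,0],1]

```text
clock: 11.02
eef_pos: [440.3, -9.9, 97.9]
tool_rot: [-0.233, 1.57, 0.326]
force: [-1.7, 2.0, 7.6]
width: 13.0
```

```bash
python3 - <<'E'
from h import *
shot('wrist','w6'); go(440.5,-9,97.6,50)
E
```

```text
t 11.07 pos [440.3  -9.9  97.9] jaw 122.0 q7 1.37 w 12.9 F [-2.6  1.1  7.5]
R [[0.001, -0.53, 0.848], [0.0, 0.848, 0.53], [-1.0, -0.0, 0.001]]
shift tool [0.3 0.6 0.7] turn rx 72.0 tilt fix [0.   0.03 0.01]
```

View pics/w6.png

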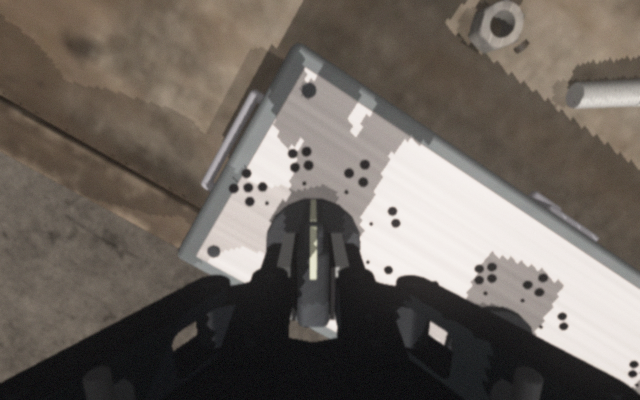

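The right dial is held, with its pointer (313,210) between the three-pip (358,172) and four-pip (300,158) marks, nearer four; the two-pip mark is at (394,217). Turning -72°, which is plus about tool x.

>>> jog_arm:
  series:
    - [[8,0,0],[0,0,0],1]
    - [[8,0,0],[0,0,0],1]
    - [[8,0,0],[0,0,0],1]
    - [[8,0,0],[0,0,0],1]
    - [[8,0,0],[0,0,0],1]
    - [[8,0,0],[0,0,0],1]
    - [[8,0,0],[0,0,0],1]
    - [[8,0,0],[0,0,0],1]

```text
clock: 12.08
eef_pos: [440.2, -9.6, 97.9]
tool_rot: [1.646, 1.57, 1.084]
force: [-1.1, 2.1, 6.9]
width: 13.0
```

>>> jog_arm:
  series:
    - [[8,0,0],[0,0,0],1]
    - [[0,0,0],[0,0,0],1]
    - [[0,0,0],[0,0,0],1]
    - [[0,0,0],[0,0,0],1]
    - [[0,0,0],[0,0,0],1]

```text
clock: 12.7
eef_pos: [440.2, -9.6, 97.9]
tool_rot: [1.889, 1.57, 1.191]
force: [-1.3, 2.1, 6.9]
width: 12.9
```

```bash
python3 - <<'E'
from h import *
go(440.5,-9,97.6,50)
E
```

```text
t 12.7 pos [440.2  -9.6  97.9] jaw 50.0 q7 0.58 w 12.9 F [-1.3  2.1  6.9]
R [[0.0, 0.642, 0.767], [0.001, 0.767, -0.642], [-1.0, 0.001, -0.0]]
shift tool [ 0.3  0.6 -0.2] turn rx 0.0 tilt fix [ 0.   -0.01 -0.04]
```

>>> jog_arm:
  series:
    - [[0,0,0],[0,0,0],-1]
    - [[0,0,0],[0,0,0],-1]
    - [[0,0,0],[0,0,0],-1]
    - [[0,0,0],[0,0,0],-1]
    - [[0,0,0],[0,0,0],-1]
    - [[0,0,0],[0,0,0],-1]
    - [[0,0,0],[0,0,0],-1]
    - [[0,0,0],[-50,0,0],-1]

```text
clock: 13.7
eef_pos: [438.2, -10.2, 145.2]
tool_rot: [-2.442, 1.563, -3.139]
force: [1.9, -1.0, 1.4]
width: 85.3
```

>>> jog_arm:
  series:
    - [[0,0,0],[-55,0,0],-1]
    - [[0,0,0],[-55,0,0],-1]
    - [[0,0,0],[-30,0,0],-1]
    - [[0,0,0],[0,0,0],-1]
    - [[0,0,0],[0,0,0],-1]
    - [[0,0,0],[0,0,0],-1]

```text
clock: 14.45
eef_pos: [439.5, -10.4, 286.0]
tool_rot: [-2.478, 1.568, 3.107]
force: [0.7, -1.2, 0.3]
width: 85.5
```

```bash
python3 - <<'E'
from h import *
import seg
shot('wrist','w7'); shot('scene','s7'); seg.dials('w7'); seg.dials('s7'); go(440.5,-9,97.6,50)
a=cv2.imread('pics/s7.png')[150:270,230:370];b=cv2.imread('pics/w7.png')
cv2.imwrite('pics/d.png',np.vstack([cv2.resize(a,(350,300)).repeat(1,0) if 0 else cv2.copyMakeBorder(cv2.resize(a,(350,300)),0,0,0,130,0),cv2.resize(b,(480,300))]))
E
```

```text
w7 px [517.  14.] 1443 mean [440.4 218.   95.6] z95 101.6 rect [439.3 220.2] [47.6 14.9] 39.3
w7 px [408. 101.] 941 mean [439.4 104.   97.3] z95 101.4 rect [440.2 106.9] [14.3 47.7] 12.3
w7 px [314. 180.] 664 mean [440.5  -8.4  99. ] z95 101.2 rect [440.  -8.] [13.8 47.1] 50.3
plate z med 60.337723832570504 rect ((423.97332763671875, 114.4967041015625), (129.60128784179688, 329.0369567871094), 0.11021088808774948)
s7 px [253. 135.] 288 mean [457.5 465.6  95.8] z95 110.0 rect [456.7 466. ] [39.7 89. ] 72.0
s7 px [223. 139.] 131 mean [369.3 486.1  95. ] z95 109.9 rect [372.1 487.4] [45.4 11.5] 18.6
s7 px [281. 170.] 119 mean [438.6 213.8  92. ] z95 100.2 rect [439.6 217.3] [49.8 13.8] 39.6
s7 px [302. 190.] 166 mean [438.4  98.1  91.5] z95 100.3 rect [439.2 103. ] [14.3 46.9] 12.2
s7 px [326. 213.] 245 mean [438.  -14.1  91.4] z95 100.2 rect [439.9 -11.1] [16.7 46.2] 48.4
plate z med 59.57927488336762 rect ((433.66802978515625, 224.49143981933594), (155.84498596191406, 549.6864013671875), 1.1867272853851318)
t 14.55 pos [439.8 -10.3 286.3] jaw 50.0 q7 0.71 w 85.2 F [-0.1  0.5 -0.1]
R [[-0.002, 0.643, 0.766], [0.0, 0.766, -0.643], [-1.0, -0.001, -0.002]]
shift tool [1.886e+02 1.700e+00 1.000e-01] turn rx 0.0 tilt fix [-0.   -0.11  0.08]
```

View pics/d.png

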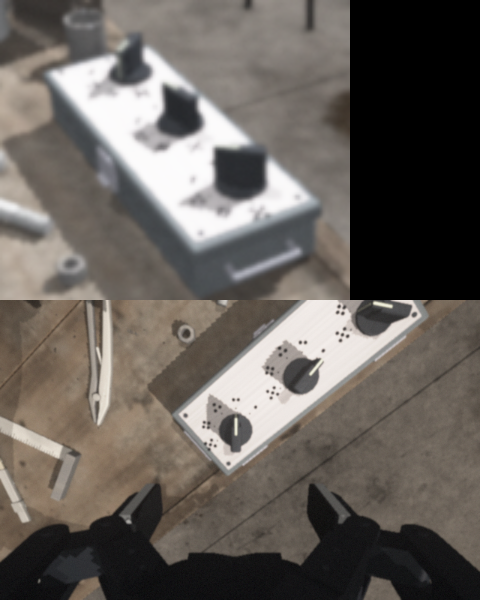

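The last picture shows the right pointer (236,428) at its two-pip mark (233,405) and the middle pointer (315,367) unmoved. Bar angles are left +0.69, middle -1.36 and right -0.69 rad, all within tolerance, and the arm is clear. Handing in.

```bash
python3 -c "
from cell import *
print(finish_job())"
```

```text
the job is handed in; nothing more can be done
None
```

The lock box is set to four-one-two and the job is handed in at about 14.5 s of the 43 s; the hand-in gives no verdict. I turned the left dial first, then the right, and did not touch the middle one.

| Dial | Target (rad) | Last measured, wrist camera (rad) |
|---|---|---|
| Left | +0.70 | +0.69 |
| Middle | -1.40 | -1.36 |
| Right | -0.70 | -0.69 |

All three are within the 10° (0.175 rad) tolerance. At the end the gripper was open about 190 mm above its grip height, with no force beyond noise.

- **Left dial overshoot:** I first turned it to 0.907 rad because I misread its starting angle by about 12°. I then turned it back to 0.70 and held it there before releasing.
- **Camera disagreement:** the scene and wrist cameras differed by 3–4 mm in y on dial position. For the right dial's angle, the scene camera read -0.73 rad against -0.69 from the wrist camera, still within tolerance.

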